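# Sort relay boards and a terminal strip into their stock trays

## Robot

A 6-joint arm with a two-finger parallel gripper is mounted at the origin on a cart in front of the work surface, level with it; the furniture and walls round the work are solid. World frame = base frame: x ahead of the robot, y to its left, z up, the work surface at z = 0. Lengths are in m, angles in rad, forces in N, time in s.
With the tool pointing down it reaches from about 0.25 to 0.775 m from the base axis. Payload 4 kg.
Tool frame: the origin (TCP) lies at the very end of the fingers, on their centre line; the grasp point (between the pads) lies 19 mm behind it; z points along the fingers, y is the line along which they close (so a half turn about z gives the same grasp; the last joint's range is limited). The gripper opens to 94 mm and grips with 3 to 60 N. Pads are 16 mm wide; open, the fingers measure 119 mm over their backs; the gripper's body (75 mm by 177 mm) begins 78 mm behind the grasp point.
Start: joints at [1.169, 0.087, 1.371, -0, 1.684, -0.103], TCP at [0.162, 0.526, 0.206] pointing down, gripper open.
Joint ranges: [-3.1, 3.1], [-0.76, 2.03], [0.27, 2.55], [-1.08, 4.22], [0.17, 2.65], [-2.57, 2.57]. Speed limits (rad/s): [2.79, 2.79, 3.14, 3.14, 3.14, 3.14].

## Interface

Orientations are given as a unit quaternion [w, x, y, z].
In Python, from station import * gives the robot as it stands.
- The arm moves only by the shell command python3 -m inch 'ROWS' [FORCE]. ROWS is text: rows parted by semicolons, each of 7 numbers parted by spaces: the shift along the tool's x, y, z in cm, then the turn, a rotation vector about the tool's x, y, z in rad, then the opening, from -1 (shut) to 1 (fully open). In form: x y z rx ry rz fingers; .... A call has 1 to 5 rows; each row is the pose to reach, as a shift and turn from the pose commanded when the call began, along the tool's axes at that moment; what a row does not reach only later rows make up. A row lasts 1/8 s, in which the tool goes at most 62.5 mm and 10.7 degrees, less where a joint would pass 70% of its speed; a pose out of reach is approached as far as the arm can. A call with a gripper value outside its range is refused whole. The fingers move at their own pace and stop on an object; FORCE is the grip in N (left out, the last holds). Time passes only in rows, so rows that repeat a pose let the fingers close. It gives the time, the measured TCP pose, the force, the opening and the grip force at its end, in the units of the state.
- sense(): the state, without advancing time (a new reading comes with each control period).
- capture(name): name is "scene" or "top" or "wrist"; returns a dict with "img" (480x640x3 uint8, red, green, blue), "fx", "fy", "cx", "cy" (pixels), "D" ([k1, k2, p1, p2, k3] as OpenCV has them; the pictures are not rectified), "rvec" (rotation vector, rad) and "tvec" (3), from world to camera coordinates, as OpenCV has them; the wrist camera has in their place "hand_eye" (4x4, takes a point from camera to tool coordinates, whose origin is the TCP and whose axes are the flange's). Camera axes: x right, y down, z forward; pixel columns grow to the right and rows downward; lengths in m; the calibration is good to about 2 mm. A picture is of the moment at which its call begins: read the wrist's pose just before it. There is no depth.
- sign_off(): hands the job in; it is judged then, once.
The state is a dict: "time_s": time; "qpos": joint angles; "qvel": joint speeds; "effort": joint torques, N m; "eef_pos": TCP position; "tool_rot": TCP orientation; "contact_force": force on the tool from outside, world axes, zero at the start; "torque": the same for the moment, N m; "gripper_width": finger opening in m; "gripper_force": force on a finger pad.
Only numpy, scipy, OpenCV 4.12 (cv2) and the standard library are available. Lean on these libraries where they do the work, as an engineer would, in place of code of your own. Each camera call takes 0.05 s, during which the arm holds its last target. There are 200 camera calls.

## Task

Put the loose parts on the workbench away in the two black stock trays: the two short relay boards into the two bays of the smaller tray, one in each, the long relay board into the long empty bay of the larger tray, and the green terminal strip on the clear floor of the larger tray's other compartment, where two strips lie already. Everything has to lie flat on its tray floor, right way up and let go.

Things in the scene. Friction and masses are not known exactly. Their poses are not given: they have to be found in the camera images.
- short_board_1: short green relay board 42x70 mm (x, y), 2 mm thick, parts up, 40 g. Black relay (13 mm in x, 14 in y, centre x 1.5, y -8) and black can (dia 13, at x 1, y 8) stand 29 mm above its underside: pinch both across x with pads centred at x 1.3, y 0, tips 14 mm or more above it (low terminals reach 12). Origin: board centre, 3 mm below the underside (z -3 on bench, 0 in tray). Fits either way.
- short_board_2: short green relay board 42x70 mm (x, y), 2 mm thick, parts up, 40 g. Black relay (13 mm in x, 14 in y, centre x 1.5, y -8) and black can (dia 13, at x 1, y 8) stand 29 mm above its underside: pinch both across x with pads centred at x 1.3, y 0, tips 14 mm or more above it (low terminals reach 12). Origin: board centre, 3 mm below the underside (z -3 on bench, 0 in tray). Fits either way.
- long_board: long green relay board 48x92 mm (x, y), 2 mm thick, parts up, 50 g. Black relay (13 mm in x, 14 in y, centre x 1.5, y 11) and black can (dia 13, at x 1, y -11) stand 29 mm above its underside: pinch both across x with pads centred at x 1.3, y 0, tips 14 mm or more above it (low terminals reach 12). Origin: board centre, 3 mm below the underside (z -3 on bench, 0 in tray). Fits either way.
- strip: loose green terminal strip, a bar 12 mm wide (x), 40 mm long (y) and 11 mm high, 30 g, lying on the bench with its screw heads up. Origin: centre of its underside; z up.
- short_tray: smaller tray: shallow black tray 125x92 mm (x, y), fixed to the bench. Two equal empty bays, each 58x86 mm inside, centred at x -30.5 and +30.5 mm, y 0; a short board's length lies along y. Floor 3 mm thick, walls 3 mm, rims 13 mm above the bench (thumb notches in the end walls 7 mm). Origin: centre of its underside; z up.
- long_tray: larger black tray, 143x114 mm (x, y), fixed. At +x an empty bay for a long board, 64x108 mm inside, centre x 36.5, y 0, board length along y. At -x the strip compartment, 70x108 mm inside, centre x -33.5, y 0: two fixed strips, 11 mm high, lie across its -y end (y below -26); its clear floor is y -25 to +54. Floor 3, walls 3, rims 13 mm high (thumb notches 7). Origin: centre of underside; z up.

How it is judged:
At the end, for the whole second after the job is handed in: each board flat on the floor of its bay, centred within 10 mm, one short board in each bay of the smaller tray, the long one in the larger tray's long bay; the strip flat, screws up, on the clear floor of the strip compartment; heights within 3 mm, tilts under 0.08 rad, all at rest (x of long_board in the frame of long_tray between 0.0265 and 0.0465 m and y of long_board in the frame of long_tray between -0.01 and 0.01 m and z of long_board in the frame of long_tray between -0.003 and 0.003 m and angle between each of long_board, strip's own z axis and vertical below 0.08 rad and (((x of short_board_1 in the frame of short_tray between -0.0405 and -0.0205 m and y of short_board_1 in the frame of short_tray between -0.01 and 0.01 m and z of short_board_1 in the frame of short_tray between -0.003 and 0.003 m and angle between short_board_1's own z axis and vertical below 0.08 rad) and (x of short_board_2 in the frame of short_tray between 0.0205 and 0.0405 m and y of short_board_2 in the frame of short_tray between -0.01 and 0.01 m and z of short_board_2 in the frame of short_tray between -0.003 and 0.003 m and angle between short_board_2's own z axis and vertical below 0.08 rad)) or ((x of short_board_1 in the frame of short_tray between 0.0205 and 0.0405 m and y of short_board_1 in the frame of short_tray between -0.01 and 0.01 m and z of short_board_1 in the frame of short_tray between -0.003 and 0.003 m and angle between short_board_1's own z axis and vertical below 0.08 rad) and (x of short_board_2 in the frame of short_tray between -0.0405 and -0.0205 m and y of short_board_2 in the frame of short_tray between -0.01 and 0.01 m and z of short_board_2 in the frame of short_tray between -0.003 and 0.003 m and angle between short_board_2's own z axis and vertical below 0.08 rad))) and x of strip in the frame of long_tray between -0.0635 and -0.0035 m and y of strip in the frame of long_tray between -0.026 and 0.054 m and z of strip in the frame of long_tray between 0 and 0.006 m and linear speed of each of long_board, short_board_1, short_board_2, strip below 0.02 m/s and angular speed of each of long_board, short_board_1, short_board_2, strip below 0.2 rad/s); the robot touches nothing.
It also fails if it takes over 88 s, if anything falls off the work surface, if the arm or the gripper's body presses on something with over 40 N, if the wrist force passes 120 N, or if a joint passes its speed limit or range.

## Working session

There is one attempt and no reset: what is moved stays moved. The work goes in short steps, Python scripts to look and compute and a shell command to move; the robot and the scene stay as the last step left them, time stands still between calls to the robot, and variables do not carry over. Pictures are saved under pics/ and viewed, at most 14 in all, crops included, and the job is handed in when it is done.

```bash
ls; mkdir -p pics
python3 - <<'E'
from station import *
import cv2
s=sense();print({k:s[k] for k in("time_s","eef_pos","tool_rot","gripper_width","contact_force")})
for n in("scene","top"):
    c=capture(n);cv2.imwrite(f"pics/{n}0.png",c["img"][:,:,::-1]);print(n,{k:c[k] for k in c if k!="img"})
E
```

```text
pics
{'time_s': 0.0, 'eef_pos': array([0.16170058, 0.52513273, 0.20432752]), 'tool_rot': array([-2.67294736e-04,  1.48847412e-01,  9.88859592e-01, -1.04080220e-03]), 'gripper_width': 0.09451522965305803, 'contact_force': array([ 0.25465793,  0.44007843, -0.08515653])}
scene {'fx': 511.2646827351078, 'fy': 511.2646827351078, 'cx': 317.39119734972866, 'cy': 245.018704679624, 'D': array([-0.06195435,  0.        ,  0.        ,  0.        ,  0.        ]), 'rvec': array([ 1.91592147, -0.98563922,  0.57357223]), 'tvec': array([-0.33874373,  0.25224113,  0.49976487])}
top {'fx': 440.70689596951956, 'fy': 440.70689596951956, 'cx': 312.0714500909863, 'cy': 243.80247148132912, 'D': array([-0.02041195,  0.        ,  0.        ,  0.        ,  0.        ]), 'rvec': array([ 2.17196985, -2.21090689,  0.06392411]), 'tvec': array([-0.01421769,  0.52348548,  0.8529915 ])}
```

View pics/top0.png

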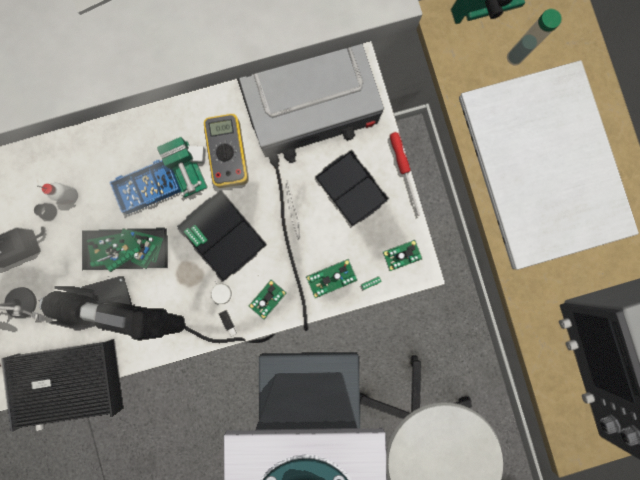

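View pics/scene0.png

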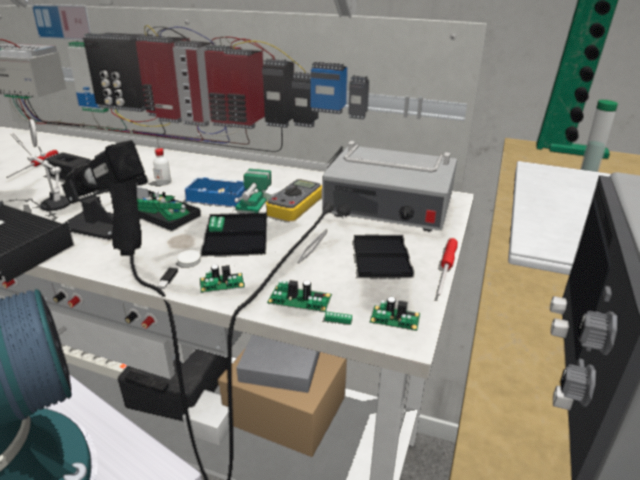

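The top view shows the boards at about (267,299), (331,279, the long one) and (403,256), and the strip at (371,284). The long tray is at (222,235) and the short tray at (352,188). The scene view agrees. Next I'll measure them by mask.

```bash
cat > h.py <<'E'
import numpy as np, cv2
from scipy.spatial.transform import Rotation as R
from station import *
def K(c): return np.array([[c["fx"],0,c["cx"]],[0,c["fy"],c["cy"]],[0,0,1]])
def pose(c,s=None):
    """camera-to-world rotation, camera centre"""
    if "rvec" in c:
        r=cv2.Rodrigues(np.array(c["rvec"]))[0]; return r.T,-r.T@np.array(c["tvec"])
    q=s["tool_rot"]; r=R.from_quat([q[1],q[2],q[3],q[0]]).as_matrix(); H=np.array(c["hand_eye"])
    return r@H[:3,:3], r@H[:3,3]+s["eef_pos"]
def ray(c,px,z,s=None):
    r,o=pose(c,s); u=cv2.undistortPoints(np.float64(px).reshape(-1,1,2),K(c),np.array(c["D"])).reshape(-1,2)
    d=np.c_[u,np.ones(len(u))]@r.T
    return o+d*((z-o[2])/d[:,2])[:,None]
def proj(c,p,s=None):
    r,o=pose(c,s); 
    return cv2.projectPoints((np.float64(p).reshape(-1,3)-o)@r,np.zeros(3),np.zeros(3),K(c),np.array(c["D"]))[0].reshape(-1,2)
def rect(P):
    """centre, long side, short side (mm), heading of long side (deg)"""
    (x,y),(w,h),a=cv2.minAreaRect(np.float32(P[:,:2]*1000))
    if w<h: w,h,a=h,w,a+90
    return np.round([x,y,w,h,(a+90)%180-90],1)
def blobs(m,box,amin):
    k=np.zeros_like(m);x0,y0,x1,y1=box;k[y0:y1,x0:x1]=m[y0:y1,x0:x1]
    return [q for q in cv2.findContours(k,cv2.RETR_EXTERNAL,cv2.CHAIN_APPROX_NONE)[0] if cv2.contourArea(q)>amin]
def green(img):
    h=cv2.cvtColor(img,cv2.COLOR_RGB2HSV); return cv2.inRange(h,(60,90,40),(95,255,255))
def black(img): return cv2.inRange(cv2.cvtColor(img,cv2.COLOR_RGB2HSV),(0,0,0),(179,255,60))
E
python3 - <<'E'
from h import *
c=capture("top");I=c["img"]
print(proj(c,[[0,0,0],[.162,.526,.2]]), pose(c)[1])
g=cv2.morphologyEx(green(I),cv2.MORPH_CLOSE,np.ones((7,7)))
for z,box in((.002,(240,225,430,325)),):
    for q in blobs(g,box,40):
        zz=.011 if cv2.contourArea(q)<200 else z
        print("green",cv2.boundingRect(q),rect(ray(c,q,zz)))
b=cv2.morphologyEx(black(I)|green(I),cv2.MORPH_OPEN,np.ones((5,5)))
for box in((170,185,275,285),(310,145,395,235)):
    for q in blobs(b,box,400): print("tray",cv2.boundingRect(q),rect(ray(c,q,.013)))
E
```

```text
[[304.78224699 512.18584854]
 [-42.02242693 478.10595125]] [ 0.47228366 -0.02331758  0.88217805]
green (252, 284, 31, 32) [415.5  68.   66.6  38.4 -40.7]
green (362, 278, 19, 11) [ 444.2 -137.7   36.2    9.6  -64.7]
green (309, 262, 47, 34) [454.8 -60.4  88.9  44.6 -67.9]
green (385, 243, 36, 26) [ 498.1 -202.9   66.8   38.7  -70.5]
tray (196, 203, 68, 76) [531.8 146.4 115.2 111.9  40.3]
tray (318, 153, 55, 71) [ 634.  -103.3  126.1   90.2   35.7]
```

Run:
```python
from h import *
I=capture("top")["img"][140:330,165:435,::-1]
cv2.imwrite("pics/crop1.png",cv2.resize(cv2.convertScaleAbs(I,alpha=1.4,beta=20),None,fx=2.95,fy=2.95,interpolation=cv2.INTER_CUBIC))
```

```text
(no output)
```

View pics/crop1.png

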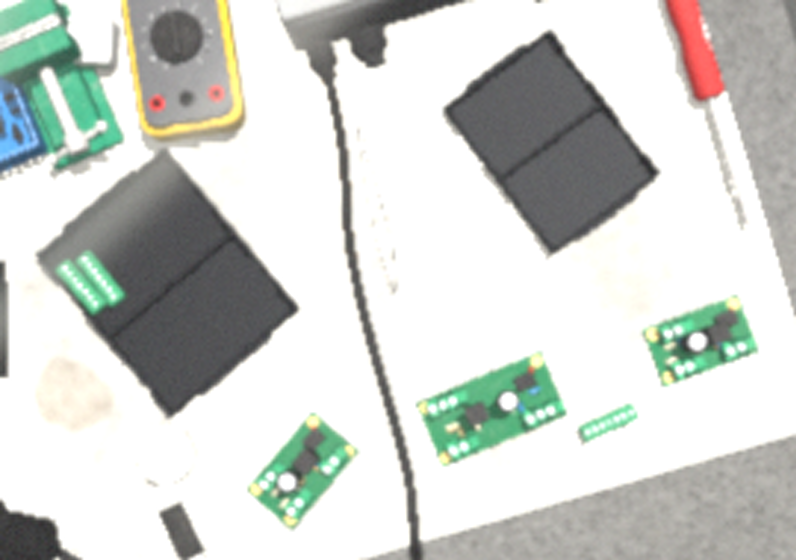

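The crop shows the long tray's corners at about (40,256), (165,150), (297,308) and (170,413). The divider runs lower-left to upper-right, and the strips are at its lower-left end. So tray +y points upper-right and +x lower-right. The short tray's corners are (445,108), (548,35), (657,173) and (553,252).

Run:
```python
from h import *
c=capture("top");s=capture("scene")
for n,L in(("long",[(40,256),(165,150),(297,308),(170,413)]),("short",[(445,108),(548,35),(657,173),(553,252)])):
    P=ray(c,np.array(L)/2.95+[165,140],.013); print(n,np.round(P[:,:2]*1000),P.mean(0)*1000,rect(P), "x heading",np.degrees(np.arctan2(*(P[3]-P[0]+P[2]-P[1])[1::-1])),
      [np.linalg.norm(P[i]-P[i-1]).round(3) for i in range(4)])
for f in((440,229),(332,205)):
    B=ray(s,[f],0)[0];print("psu base",B)
    print([(z,proj(s,B+[0,0,z]).round()[0],proj(c,B+[0,0,z]).round()[0]) for z in(0,.08,.1,.12)])
I=np.vstack([cv2.resize(c["img"][60:180,230:400],(510,360)),cv2.resize(s["img"][140:240,315:485],(510,300))])[:600]
cv2.imwrite("pics/psu.png",I[:,:,::-1])
```

```text
long [[562. 241.]
 [632. 156.]
 [524.  68.]
 [455. 154.]] [543.20019834 154.72405306  13.        ] [543.3 154.9 139.7 110.   39.1] x heading -140.8887247008772 [np.float64(0.138), np.float64(0.11), np.float64(0.14), np.float64(0.11)]
short [[ 657.  -33.]
 [ 706. -104.]
 [ 611. -176.]
 [ 558. -104.]] [ 633.13253856 -104.33624763   13.        ] [ 633.5 -103.9  121.7   88.5   36.2] x heading -143.89971601505363 [np.float64(0.122), np.float64(0.086), np.float64(0.119), np.float64(0.088)]
psu base [ 0.79677082 -0.14293744  0.        ]
[(0, array([440., 229.]), array([368., 110.])), (0.08, array([445., 191.]), array([373.,  94.])), (0.1, array([447., 182.]), array([375.,  90.])), (0.12, array([448., 171.]), array([377.,  85.]))]
psu base [7.60789581e-01 8.61978776e-02 5.55111512e-17]
[(0, array([332., 205.]), array([256., 129.])), (0.08, array([333., 170.]), array([251., 115.])), (0.1, array([333., 160.]), array([249., 111.])), (0.12, array([333., 151.]), array([248., 107.]))]
```

View pics/psu.png

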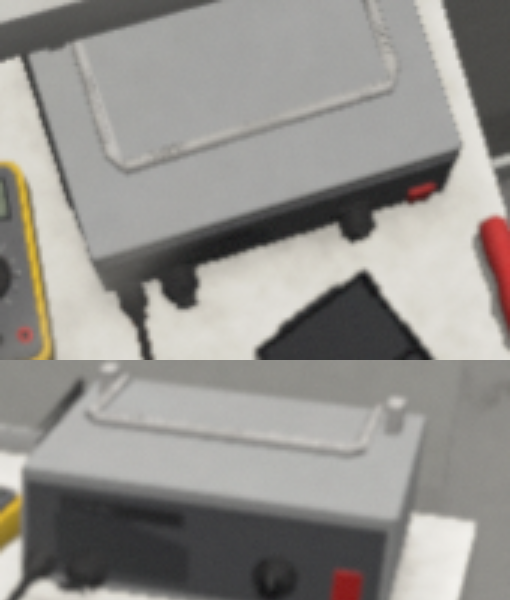

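The PSU's front-top edge runs from (263,147) to (383,110) in the top view and from (323,177) to (446,196) in the scene view. I'll triangulate its height and clearance.

Run:
```python
from h import *
c=capture("top");s=capture("scene")
for a,b in(((263,147),(323,177)),((383,110),(446,196))):
    (o1,d1),(o2,d2)=[(pose(k)[1],ray(k,[p],0)[0]-pose(k)[1]) for k,p in((c,a),(s,b))]
    t=np.linalg.lstsq(np.c_[d1,-d2],o2-o1,rcond=None)[0]; p,q=o1+t[0]*d1,o2+t[1]*d2
    print((p+q)/2,np.linalg.norm(p-q))
```

```text
[0.69619703 0.06403116 0.09120245] 0.002987750920360499
[ 0.76329471 -0.158031    0.08736546] 0.0013444647558446526
```

PSU height is about 90 mm. With the tips at 17–20 mm the gripper body starts at about 115 mm, so it clears. Next is a helper that works out the moves.

```bash
cat > go.py <<'E'
import sys
from h import *
# usage: go.py x y z(mm) yaw(deg, heading of tool y, mod 180): shift cm in tool axes and turn
x,y,z,yaw=map(float,sys.argv[1:5]); s=sense(); q=s["tool_rot"]; r=R.from_quat([q[1],q[2],q[3],q[0]])
cur=np.degrees(np.arctan2(*r.as_matrix()[1::-1,1])); d=(yaw-cur+90)%180-90
t=np.radians(yaw if abs((yaw-cur+180)%360-180)<90 else yaw+180)
yv=np.array([np.cos(t),np.sin(t),0]);zv=np.array([0,0,-1.]);Rt=np.c_[np.cross(yv,zv),yv,zv]
rv=(r.inv()*R.from_matrix(Rt)).as_rotvec()
print("t",round(s["time_s"],2),"now",np.round(s["eef_pos"]*1000,1),"yaw",round(cur,1),"j",np.round(s["qpos"],2),"w",round(s["gripper_width"]*1000,1),"F",np.round(s["contact_force"],1))
print("shift cm",np.round(r.as_matrix().T@(np.array([x,y,z])/1000-s["eef_pos"])*100,2),"rv",np.round(rv,3))
E
python3 go.py 415.5 68 300 49.3
```

```text
t 0.4 now [161.9 525.6 205.3] yaw 72.9 j [ 1.17  0.09  1.37 -0.    1.68 -0.1 ] w 93.8 F [ 0.1  0.4 -0.2]
shift cm [-37.71 -36.26  -9.46] rv [-0.     0.     0.412]
```

```bash
python3 -m inch '0 0 -6 0 0 0 1; -4 -4 -10 0 0 0.1 1; -9 -9 -10 0 0 0.2 1; -13 -13 -10 0 0 0.3 1; -17 -17 -10 0 0 0.41 1'; python3 go.py 415.5 68 270 49.3
```

```text
time_s: 1.02
eef_pos: [0.274, 0.3132, 0.3059]
tool_rot: [0.0, 0.348, 0.937, 0.001]
contact_force: [0.7, 0.5, 0.1]
gripper_width: 0.0935
gripper_force: 0.0
t 1.02 now [274.  313.2 305.9] yaw 49.2 j [ 0.72 -0.21  1.46 -0.    1.9  -0.14] w 93.5 F [0.7 0.5 0.1]
shift cm [-26.73  -9.33   3.59] rv [ 0.001  0.    -0.001]
```

```bash
python3 -m inch '-5 -2 1 0 0 0 1; -11 -4 2 0 0 0 1; -17 -6 3 0 0 0 1; -22 -8 3.6 0 0 0 1; -26.7 -9.3 3.6 0 0 0 1' >/dev/null; python3 -m inch '0 0 0 0 0 0 1; 0 0 0 0 0 0 1'
python3 - <<'E'
from h import *
s=sense();c=capture("wrist");I=c["img"];cv2.imwrite("pics/w1.png",I[:,:,::-1]);print(c["hand_eye"])
g=cv2.morphologyEx(green(I),cv2.MORPH_CLOSE,np.ones((21,21)))
for q in blobs(g,(0,0,640,480),500): print(cv2.boundingRect(q),rect(ray(c,q,.002,s)))
E
```

```text
time_s: 1.9
eef_pos: [0.4153, 0.0709, 0.2696]
tool_rot: [-0.0, 0.347, 0.938, 0.0]
contact_force: [0.8, -0.4, 1.4]
gripper_width: 0.094
gripper_force: 0.0
[[-7.29178430e-04 -9.68997270e-01 -2.47070351e-01  7.01604404e-02]
 [ 9.99998694e-01 -3.50146643e-04 -1.57803773e-03 -1.94769285e-04]
 [ 1.44260340e-03 -2.47071179e-01  9.68996260e-01 -1.80259865e-01]
 [ 0.00000000e+00  0.00000000e+00  0.00000000e+00  1.00000000e+00]]
(210, 262, 92, 103) [464.3 -98.6 173.9  55.5 -74.9]
(511, 252, 107, 72) [700.8 237.1 149.4  58.1  21.9]
(462, 206, 44, 27) [547.5 209.7  49.6  27.9  38.4]
(308, 183, 35, 58) [414.9  67.9  69.2  41.3 -41.3]
(514, 64, 126, 118) [527.3 357.2 163.4  83.1 -82.8]
(0, 0, 124, 73) [ 61.2 -29.3 154.9  79.9  45.1]
```

View pics/w1.png

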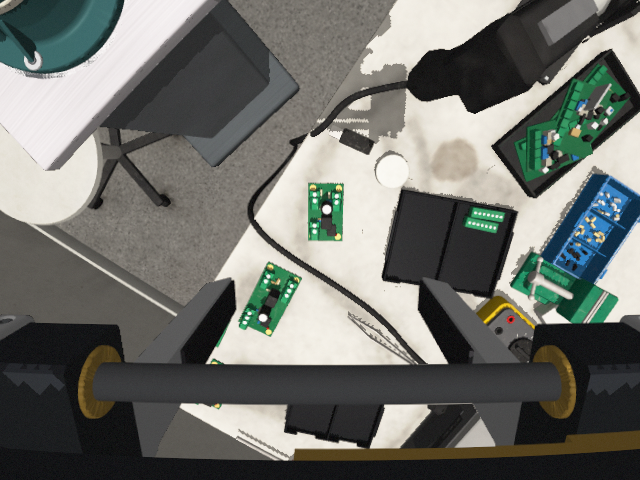

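The wrist view shows short board 1 at (325,212). It reads 69×41 mm at (414.9, 67.9), which agrees with the top view. The long tray is fully visible at (450,245), with its corners at about (401,189), (518,211), (495,298) and (383,280). I'll refine the tray here and work out the pick.

```bash
python3 - <<'E'
from h import *
s=sense();c=capture("wrist");I=c["img"]
m=cv2.inRange(I,(0,0,0),(75,75,75))|green(I)
m=cv2.morphologyEx(m,cv2.MORPH_OPEN,np.ones((9,9)))
for q in blobs(m,(378,180,524,288),3000): print(cv2.boundingRect(q),rect(ray(c,q,.013,s)))
P=ray(c,[(401,189),(518,211),(495,298),(383,280)],.013,s);print(P,rect(P))
E
python3 go.py 415 68 17 48.7
```

```text
(383, 191, 132, 97) [542.4 156.4 148.1 113.7  39.5]
[[0.45043631 0.15429536 0.013     ]
 [0.56237234 0.24622231 0.013     ]
 [0.63671306 0.16188183 0.013     ]
 [0.52437422 0.06866892 0.013     ]] [543.6 158.1 148.2 113.1  39.7]
t 2.0 now [415.1  71.6 269.8] yaw 49.5 j [ 0.04 -0.21  1.52  0.    1.82 -0.83] w 94.1 F [-0.2  0.9  1.1]
shift cm [-0.22 -0.3  25.28] rv [0.001 0.    0.014]
```

```bash
python3 -m inch '-0.1 -0.1 5 0 0 0 1; -0.2 -0.3 10 0 0 0.014 1; -0.2 -0.3 15 0 0 0.014 1; -0.2 -0.3 20 0 0 0.014 1; -0.2 -0.3 22 0 0 0.014 1'; python3 go.py 415 68 17 48.7
```

```text
time_s: 2.62
eef_pos: [0.4123, 0.0683, 0.0464]
tool_rot: [-0.002, 0.352, 0.936, -0.001]
contact_force: [0.5, 0.5, 0.2]
gripper_width: 0.094
gripper_force: 0.0
t 2.62 now [412.3  68.3  46.4] yaw 48.8 j [ 0.03 -0.12  1.9   0.    1.37 -0.82] w 94.0 F [0.5 0.5 0.2]
shift cm [-0.24  0.16  2.94] rv [-0.003 -0.004  0.001]
```

```bash
python3 -m inch '-0.1 0 1.5 0 0 0 1; -0.1 0 2.9 0 0 0 1; -0.1 0 2.9 0 0 0 1; -0.1 0 2.9 0 0 0 0'; python3 go.py 415 68 17 48.7
```

```text
time_s: 3.12
eef_pos: [0.4167, 0.0664, 0.0214]
tool_rot: [0.001, 0.354, 0.935, 0.0]
contact_force: [1.3, -0.4, -0.3]
gripper_width: 0.0874
gripper_force: 0.0
t 3.12 now [416.7  66.4  21.4] yaw 48.6 j [ 0.02 -0.09  1.92  0.    1.3  -0.82] w 87.4 F [ 1.3 -0.4 -0.3]
shift cm [0.24 0.01 0.43] rv [ 0.001  0.001 -0.002]
```

```bash
python3 -m inch '0.1 0 0.3 0 0 0 -0.3; 0.1 0 0.3 0 0 0 -1; 0.1 0 0.3 0 0 0 -1; 0.1 0 0.3 0 0 0 -1; 0.1 0 0.3 0 0 0 -1' 12; python3 go.py 415 68 17 48.7
```

```text
time_s: 3.75
eef_pos: [0.4152, 0.0669, 0.0175]
tool_rot: [0.0, 0.354, 0.935, 0.0]
contact_force: [0.3, -0.5, 0.1]
gripper_width: 0.0374
gripper_force: 0.0
t 3.75 now [415.2  66.9  17.5] yaw 48.6 j [ 0.02 -0.08  1.93  0.    1.3  -0.82] w 37.4 F [ 0.3 -0.5  0.1]
shift cm [0.09 0.07 0.05] rv [ 0.     0.    -0.002]
```

```bash
python3 -m inch '0 0 0 0 0 0 -1; 0 0 0 0 0 0 -1; 0 0 0 0 0 0 -1; 0 0 0 0 0 0 -1'; python3 -m inch '0 0 -2 0 0 0 -1; 0 0 -5 0 0 0 -1; 0 0 -10 0 0 0 -1; 0 0 -13 0 0 0 -1;0 0 -13 0 0 0 -1'; python3 go.py 657.5 -86 150 36
```

```text
time_s: 4.25
eef_pos: [0.4152, 0.0669, 0.0175]
tool_rot: [0.0, 0.354, 0.935, 0.0]
contact_force: [-0.2, -0.1, 0.3]
gripper_width: 0.0124
gripper_force: 12.0
time_s: 4.88
eef_pos: [0.4169, 0.0669, 0.15]
tool_rot: [0.003, 0.354, 0.935, 0.001]
contact_force: [0.2, 0.2, -1.2]
gripper_width: 0.0125
gripper_force: 12.0
t 4.88 now [416.9  66.9 150. ] yaw 48.6 j [ 0.02 -0.19  1.75 -0.    1.58 -0.82] w 12.5 F [ 0.2  0.2 -1.2]
shift cm [-28.16   4.45   0.14] rv [0.005 0.004 0.22 ]
```

```bash
python3 -m inch '-4 0.7 0 0 0 0.05 -1; -9 1.5 0 0 0 0.1 -1; -14 2.2 0 0 0 0.15 -1; -18 2.9 0 0 0 0.22 -1; -19 3 0 0 0 0.22 -1'; python3 -m inch '0 0 0 0 0 0 -1;0 0 0 0 0 0 -1'>/dev/null; python3 go.py 657.5 -86 150 36
python3 - <<'E'
from h import *
s=sense();c=capture("wrist");I=c["img"];cv2.imwrite("pics/w2.png",I[:,:,::-1])
E
```

```text
time_s: 5.5
eef_pos: [0.5773, -0.0374, 0.1439]
tool_rot: [-0.003, 0.455, 0.891, -0.001]
contact_force: [0.4, 0.2, -1.3]
gripper_width: 0.0126
gripper_force: 12.0
t 5.75 now [576.2 -35.4 147. ] yaw 36.1 j [-0.16  0.17  1.4   0.    1.58 -0.79] w 12.2 F [-0.7 -0.2  0.2]
shift cm [-8.87  3.59 -0.31] rv [-0.001 -0.001  0.001]
```

View pics/w2.png

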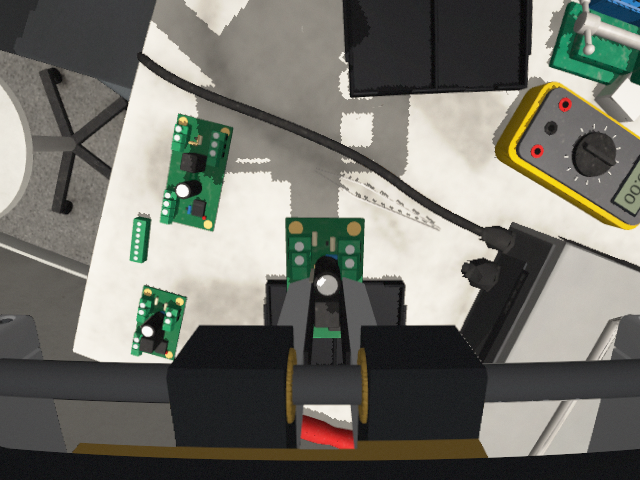

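The board is held level. The short tray's near corners are visible at (266,282) and (404,282), square to the image, and the other three parts are at left. I'll check them all from here.

Run:
```python
from h import *
s=sense();c=capture("wrist");I=c["img"]
P=ray(c,[(266,282),(404,282)],.013,s)*1000;d=P[1]-P[0];L=np.linalg.norm(d);d/=L;n=np.array([d[1],-d[0],0]);n*=np.sign(n[0])
print(P,L,"yaw",np.degrees(np.arctan2(d[1],d[0])),"centre",P.mean(0)+46*n)
g=cv2.morphologyEx(green(I),cv2.MORPH_CLOSE,np.ones((21,21)))
for q in blobs(g,(100,100,250,370),300): print(cv2.boundingRect(q),rect(ray(c,q,.011 if cv2.contourArea(q)<1500 else .002,s)))
```

```text
[[ 557.92358909 -102.36855357   13.        ]
 [ 657.48804969  -29.94441232   13.        ]] 123.11920260838367 yaw 36.032501085253216 centre [ 634.76504676 -103.3559213    13.        ]
(131, 285, 55, 75) [ 498.1 -206.8   76.5   43.2  -70.5]
(130, 114, 103, 149) [451.  -86.8 139.   71.8 -68.7]
```

```bash
python3 -m inch '-4 1.8 0 0 0 0 -1; -8.9 3.7 0 0 0 0 -1; -8.9 3.7 0 0 0 0 -1; -8.9 3.7 0 0 0 0 -1' >/dev/null; python3 go.py 658.7 -86 22 36
```

```text
t 6.35 now [659.  -85.8 147.5] yaw 36.0 j [-0.22  0.36  1.16  0.    1.62 -0.84] w 12.6 F [-0.5 -0.2 -0.1]
shift cm [-1.000e-02 -3.000e-02  1.255e+01] rv [-0.    -0.001  0.   ]
```

```bash
python3 -m inch '0 0 4 0 0 0 -1; 0 0 8 0 0 0 -1; 0 0 11 0 0 0 -1; 0 0 12.5 0 0 0 -1; 0 0 12.5 0 0 0 -1'; python3 -m inch '0 0 0.1 0 0 0 -1; 0 0 0.1 0 0 0 -1;0 0 0.1 0 0 0 -1'; python3 go.py 658.7 -86 20.5 36
```

```text
time_s: 6.98
eef_pos: [0.6591, -0.0858, 0.0229]
tool_rot: [-0.0, 0.454, 0.891, 0.0]
contact_force: [-0.3, -0.6, -0.7]
gripper_width: 0.0125
gripper_force: 12.0
time_s: 7.35
eef_pos: [0.6602, -0.0867, 0.0224]
tool_rot: [0.001, 0.454, 0.891, 0.0]
contact_force: [-0.2, -0.0, -1.0]
gripper_width: 0.0124
gripper_force: 12.0
t 7.35 now [660.2 -86.7  22.4] yaw 36.0 j [-0.22  0.43  1.31  0.    1.39 -0.84] w 12.4 F [-0.2 -0.  -1. ]
shift cm [ 0.15 -0.08  0.19] rv [ 0.001  0.001 -0.   ]
```

```bash
python3 -m inch '0 0 0.15 0 0 0 -1; 0 0 0.15 0 0 0 -1; 0 0 0.15 0 0 0 -0.4; 0 0 0.15 0 0 0 -0.4; 0 0 0.15 0 0 0 -0.4';  python3 -m inch '0 0 0 0 0 0 -0.4; 0 0 -2 0 0 0 -0.4; 0 0 -5 0 0 0 -0.4; 0 0 -10 0 0 0 0; 0 0 -12 0 0 0 0.5'; python3 go.py 498 -204.5 120 19.5
```

```text
time_s: 7.98
eef_pos: [0.6596, -0.0865, 0.0198]
tool_rot: [-0.0, 0.454, 0.891, 0.0]
contact_force: [0.2, 0.1, 0.2]
gripper_width: 0.028
gripper_force: 0.0
time_s: 8.6
eef_pos: [0.6618, -0.087, 0.1458]
tool_rot: [0.004, 0.454, 0.891, 0.001]
contact_force: [0.3, -0.0, 0.5]
gripper_width: 0.0451
gripper_force: 0.0
t 8.6 now [661.8 -87.  145.8] yaw 36.0 j [-0.22  0.36  1.16  0.    1.61 -0.84] w 45.1 F [ 0.3 -0.   0.5]
shift cm [  0.13 -20.17   2.47] rv [0.007 0.005 0.288]
```

```bash
python3 -m inch '0 -5 0 0 0 0.1 1; 0.1 -10 0 0 0 0.2 1; 0.1 -15 0 0 0 0.287 1; 0.1 -20 0 0 0 0.287 1; 0.1 -20 0 0 0 0.287 1'>/dev/null;python3 -m inch '0 0 0 0 0 0 1; 0 0 0 0 0 0 1'>/dev/null;  python3 - <<'E'
from h import *
s=sense();c=capture("wrist");I=c["img"];print(s["eef_pos"])
g=cv2.morphologyEx(green(I),cv2.MORPH_CLOSE,np.ones((21,21)))
for q in blobs(g,(0,0,640,480),1000): print(cv2.boundingRect(q),rect(ray(c,q,.002,s)))
c=capture("top");g=cv2.morphologyEx(green(c["img"]),cv2.MORPH_CLOSE,np.ones((7,7)))
for q in blobs(g,(290,130,400,240),40): print("top",cv2.boundingRect(q),rect(ray(c,q,.005)))
E
python3 go.py 498 -203.5 20 19.5
```

```text
[ 0.49818836 -0.20253007  0.1398428 ]
(302, 195, 49, 78) [ 498.  -203.4   68.7   41.7  -70.4]
(520, 124, 59, 93) [662.4 -85.6  72.2  48.1 -54.6]
(303, 0, 63, 111) [455.9 -64.7  82.8  47.4 -68.6]
top (323, 161, 40, 32) [658.4 -87.   71.3  43.3 -54.5]
t 9.57 now [ 498.1 -202.5  139.7] yaw 19.6 j [-0.49  0.08  1.51  0.    1.55 -0.83] w 93.7 F [-0.9  0.6 -0. ]
shift cm [-0.1  -0.05 11.97] rv [ 0.    -0.     0.002]
```

```bash
python3 -m inch '0 0 4 0 0 0 1; -0.1 0 8 0 0 0 1; -0.1 -0.1 11 0 0 0 1; -0.1 -0.1 12.2 0 0 0 1; -0.1 -0.1 12.2 0 0 0 0' 12; python3 go.py 498 -203.5 17 19.5
```

```text
time_s: 10.2
eef_pos: [0.4967, -0.204, 0.0175]
tool_rot: [-0.001, 0.577, 0.817, 0.0]
contact_force: [-0.2, 0.8, -1.0]
gripper_width: 0.0873
gripper_force: 0.0
t 10.2 now [ 496.7 -204.    17.5] yaw 19.6 j [-0.5   0.17  1.66  0.    1.31 -0.84] w 87.3 F [-0.2  0.8 -1. ]
shift cm [0.01 0.14 0.05] rv [-0.001 -0.001  0.001]
```

```bash
python3 -m inch '0 0 0 0 0 0 -1; 0 0 0 0 0 0 -1; 0 0 0 0 0 0 -1; 0 0 0 0 0 0 -1; 0 0 0 0 0 0 -1'; python3 -m inch '0 0 0 0 0 0 -1; 0 0 0 0 0 0 -1; 0 0 0 0 0 0 -1'; python3 go.py 498 -203.5 17 19.5
```

```text
time_s: 10.82
eef_pos: [0.4967, -0.2046, 0.0181]
tool_rot: [0.0, 0.577, 0.817, 0.0]
contact_force: [0.7, 0.5, -0.7]
gripper_width: 0.0374
gripper_force: 0.0
time_s: 11.2
eef_pos: [0.4967, -0.2045, 0.0179]
tool_rot: [-0.0, 0.577, 0.817, 0.0]
contact_force: [-0.2, 0.1, 0.1]
gripper_width: 0.0126
gripper_force: 12.0
t 11.2 now [ 496.7 -204.5   17.9] yaw 19.5 j [-0.5   0.17  1.66  0.    1.31 -0.84] w 12.6 F [-0.2  0.1  0.1]
shift cm [0.05 0.16 0.09] rv [ 0.    -0.     0.001]
```

```bash
python3 -m inch '0 0 -3 0 0 0 -1; 0 0 -7 0 0 0 -1; 0 0 -10 0 0 0 -1; 0 0 -10 0 0 0 -1';python3 go.py 609.3 -122 120 36
```

```text
time_s: 11.7
eef_pos: [0.4984, -0.2055, 0.1209]
tool_rot: [0.003, 0.577, 0.817, 0.0]
contact_force: [0.7, -0.3, -1.6]
gripper_width: 0.0127
gripper_force: 12.0
t 11.7 now [ 498.4 -205.5  120.9] yaw 19.5 j [-0.5   0.09  1.54  0.    1.51 -0.84] w 12.7 F [ 0.7 -0.3 -1.6]
shift cm [ 4.16 13.24  0.13] rv [ 0.004  0.005 -0.287]
```

```bash
python3 -m inch '1 3.5 0 0 0 -0.1 -1; 2.2 7 0 0 0 -0.2 -1; 3.3 10.5 0 0 0 -0.288 -1; 4.1 13.2 0 0 0 -0.288 -1; 4.1 13.2 0 0 0 -0.288 -1' >/dev/null; python3 -m inch '0 0 0 0 0 0 -1;0 0 0 0 0 0 -1'; python3 go.py 609.3 -122 20.5 36
```

```text
time_s: 12.58
eef_pos: [0.6064, -0.1224, 0.1174]
tool_rot: [-0.001, 0.454, 0.891, -0.0]
contact_force: [-0.2, 0.4, -0.3]
gripper_width: 0.0124
gripper_force: 12.0
t 12.57 now [ 606.4 -122.4  117.4] yaw 36.0 j [-0.29  0.27  1.33 -0.    1.54 -0.92] w 12.4 F [-0.2  0.4 -0.3]
shift cm [-0.14  0.27  9.69] rv [-0.001 -0.001 -0.   ]
```

```bash
python3 -m inch '-0.1 0.2 3 0 0 0 -1; -0.1 0.2 6 0 0 0 -1; -0.1 0.2 8.5 0 0 0 -1; -0.1 0.2 9.6 0 0 0 -1; -0.1 0.2 9.6 0 0 0 -1'; python3 -m inch '0 0 0 0 0 0 -1;0 0 0 0 0 0 -1'; python3 go.py 609.3 -122 20.8 36
```

```text
time_s: 13.2
eef_pos: [0.6093, -0.1219, 0.0221]
tool_rot: [0.0, 0.454, 0.891, 0.0]
contact_force: [-0.3, -0.0, 0.6]
gripper_width: 0.0123
gripper_force: 12.0
time_s: 13.45
eef_pos: [0.6102, -0.1216, 0.023]
tool_rot: [0.001, 0.454, 0.891, 0.0]
contact_force: [-1.6, 0.2, 0.0]
gripper_width: 0.0123
gripper_force: 12.0
t 13.45 now [ 610.2 -121.6   23. ] yaw 36.0 j [-0.29  0.34  1.44  0.    1.36 -0.92] w 12.3 F [-1.6  0.2  0. ]
shift cm [ 0.01 -0.1   0.22] rv [0.001 0.001 0.001]
```

```bash
python3 -m inch '0 0 0.2 0 0 0 -1; 0 0 0.2 0 0 0 -1; 0 0 0.2 0 0 0 -0.4; 0 0 0.2 0 0 0 -0.4; 0 0 0.2 0 0 0 -0.4';  python3 -m inch '0 0 0 0 0 0 -0.4; 0 0 -2 0 0 0 -0.4; 0 0 -5 0 0 0 -0.4; 0 0 -10 0 0 0 0; 0 0 -11 0 0 0 0.5'; python3 go.py 455 -61 130 22
```

```text
time_s: 14.08
eef_pos: [0.6095, -0.1213, 0.0199]
tool_rot: [-0.0, 0.454, 0.891, 0.0]
contact_force: [-0.7, -0.2, 0.1]
gripper_width: 0.028
gripper_force: 0.0
time_s: 14.7
eef_pos: [0.6124, -0.1221, 0.1367]
tool_rot: [0.005, 0.454, 0.891, 0.001]
contact_force: [0.5, -0.6, -0.7]
gripper_width: 0.0446
gripper_force: 0.0
t 14.7 now [ 612.4 -122.1  136.7] yaw 36.0 j [-0.29  0.27  1.3   0.    1.56 -0.92] w 44.6 F [ 0.5 -0.6 -0.7]
shift cm [14.21 -9.13  0.49] rv [0.008 0.008 0.245]
```

```bash
python3 -m inch '4 -2.5 0 0 0 0.1 1; 8 -5 0 0 0 0.2 1; 12 -7.5 0 0 0 0.244 1; 14.2 -9.1 0 0 0 0.244 1; 14.2 -9.1 0 0 0 0.244 1'>/dev/null;python3 -m inch '0 0 0 0 0 0 1; 0 0 0 0 0 0 1'>/dev/null;  python3 - <<'E'
from h import *
s=sense();c=capture("wrist");I=c["img"];print(s["eef_pos"])
g=cv2.morphologyEx(green(I),cv2.MORPH_CLOSE,np.ones((21,21)))
for q in blobs(g,(0,0,640,480),300): print(cv2.boundingRect(q),rect(ray(c,q,.002,s)),rect(ray(c,q,.011,s)))
c=capture("top");g=cv2.morphologyEx(green(c["img"]),cv2.MORPH_CLOSE,np.ones((7,7)))
for q in blobs(g,(290,130,400,240),40): print("top",cv2.boundingRect(q),rect(ray(c,q,.005)))
E
python3 go.py 455 -61 17 22
```

```text
[ 0.45334742 -0.06049974  0.12991648]
(496, 306, 50, 54) [655.9 -79.   50.8  45.5 -54.6] [649.2 -76.6  49.3  44.2 -54.6]
(276, 182, 82, 155) [453.  -86.5 139.2  68.8 -68.7] [452.2 -83.9 135.2  66.7 -68.7]
top (301, 230, 20, 10) [542.4 -20.7  37.9  18.   89. ]
top (341, 185, 39, 35) [ 608.5 -121.1   71.4   44.2  -54. ]
top (323, 161, 40, 32) [658.  -87.3  71.3  44.1 -54. ]
t 15.68 now [453.1 -60.4 129.7] yaw 22.0 j [-0.26 -0.09  1.7   0.    1.53 -0.64] w 94.1 F [ 0.1  0.3 -0.4]
shift cm [-0.13  0.16 11.27] rv [-0.    -0.     0.001]
```

```bash
python3 - <<'E'
from h import *
s=sense();c=capture("wrist");I=c["img"]
g=cv2.morphologyEx(green(I),cv2.MORPH_CLOSE,np.ones((7,7)))
for q in blobs(g,(200,100,450,400),150): print(cv2.boundingRect(q),rect(ray(c,q,.002,s)),rect(ray(c,q,.011,s)))
E
python3 -m inch '0 0 4 0 0 0 1; -0.1 0.1 8 0 0 0 1; -0.1 0.1 8 0 0 0 1'>/dev/null; python3 go.py 455 -61 17 22
```

```text
(429, 331, 20, 34) [ 586.  -122.5   39.1   10.8  -39.8] [ 581.3 -118.8   38.    10.5  -39.8]
(276, 292, 16, 45) [ 444.3 -141.3   42.9   12.5  -67. ] [ 443.8 -137.    41.6   12.1  -67. ]
(300, 182, 58, 112) [455.2 -62.8  96.6  47.3 -68.4] [454.4 -60.9  93.8  45.9 -68.4]
t 16.1 now [451.  -60.   46.6] yaw 22.1 j [-0.26 -0.03  1.81  0.    1.37 -0.64] w 94.0 F [-0.3 -0.2 -0. ]
shift cm [-0.25  0.35  2.96] rv [-0.007 -0.005  0.001]
```

```bash
python3 -m inch '-0.2 0.2 1.5 0 0 0 1; -0.2 0.2 2.8 0 0 0 1; -0.2 0.2 2.8 0 0 0 0.3; -0.2 0.2 2.8 0 0 0 0; -0.2 0.2 2.8 0 0 0 0' 12; python3 go.py 455 -61 17 22
```

```text
time_s: 16.73
eef_pos: [0.4569, -0.0619, 0.0227]
tool_rot: [0.001, 0.559, 0.829, 0.0]
contact_force: [-0.6, -0.2, -0.6]
gripper_width: 0.0673
gripper_force: 0.0
t 16.73 now [456.9 -61.9  22.7] yaw 22.1 j [-0.26  0.    1.83  0.    1.3  -0.64] w 67.3 F [-0.6 -0.2 -0.6]
shift cm [ 0.15 -0.14  0.57] rv [0.001 0.001 0.001]
```

```bash
python3 -m inch '0 0 0 0 0 0 -1; 0 0 0 0 0 0 -1; 0 0 0 0 0 0 -1; 0 0 0 0 0 0 -1; 0 0 0 0 0 0 -1'; python3 -m inch '0 0 0 0 0 0 -1; 0 0 0 0 0 0 -1'; python3 go.py 455 -61 17 22
```

```text
time_s: 17.35
eef_pos: [0.4563, -0.0617, 0.0219]
tool_rot: [-0.0, 0.559, 0.829, 0.0]
contact_force: [-0.3, -0.4, 0.8]
gripper_width: 0.0175
gripper_force: 0.0
time_s: 17.6
eef_pos: [0.4563, -0.0617, 0.0219]
tool_rot: [-0.0, 0.559, 0.829, 0.0]
contact_force: [-0.6, -0.1, 0.7]
gripper_width: 0.0128
gripper_force: 12.0
t 17.6 now [456.3 -61.7  21.9] yaw 22.1 j [-0.26  0.    1.83  0.    1.3  -0.64] w 12.8 F [-0.6 -0.1  0.7]
shift cm [ 0.12 -0.09  0.49] rv [-0.    -0.     0.001]
```

```bash
python3 -m inch '0 0 0 0 0 0 -0.5; 0 0 0 0 0 0 -0.5; 0 0 0.4 0 0 0 -0.5; 0 0 0.4 0 0 0 -1; 0 0 0.4 0 0 0 -1'>/dev/null; python3 -m inch '0 0 0 0 0 0 -1; 0 0 0 0 0 0 -1; 0 0 -2 0 0 0 -1; 0 0 -6 0 0 0 -1; 0 0 -10 0 0 0 -1'; python3 go.py 514.5 132 120 39.3
```

```text
time_s: 18.85
eef_pos: [0.456, -0.0617, 0.1187]
tool_rot: [-0.0, 0.559, 0.829, -0.0]
contact_force: [0.6, -0.5, -0.5]
gripper_width: 0.0124
gripper_force: 12.0
t 18.85 now [456.  -61.7 118.7] yaw 22.1 j [-0.26 -0.08  1.71  0.    1.51 -0.64] w 12.4 F [ 0.6 -0.5 -0.5]
shift cm [15.75 12.7  -0.13] rv [-0.001 -0.001 -0.301]
```

```bash
python3 -m inch '4 3.2 0 0 0 -0.1 -1; 8 6.4 0 0 0 -0.2 -1; 12 9.6 0 0 0 -0.3 -1; 15.7 12.7 0 0 0 -0.3 -1; 15.7 12.7 0 0 0 -0.3 -1'>/dev/null; python3 -m inch '0 0 0 0 0 0 -1;0 0 0 0 0 0 -1'; python3 go.py 514.8 132.4 21.5 39.3
python3 - <<'E'
from h import *
s=sense();c=capture("wrist");cv2.imwrite("pics/w3.png",c["img"][:,:,::-1])
E
```

```text
time_s: 19.73
eef_pos: [0.5149, 0.1303, 0.118]
tool_rot: [-0.0, 0.429, 0.903, -0.0]
contact_force: [-0.5, 0.4, -0.9]
gripper_width: 0.0126
gripper_force: 12.0
t 19.73 now [514.9 130.3 118. ] yaw 39.2 j [ 0.14  0.08  1.55 -0.    1.51 -0.54] w 12.6 F [-0.5  0.4 -0.9]
shift cm [0.17 0.13 9.65] rv [-0.     0.    -0.003]
```

View pics/w3.png

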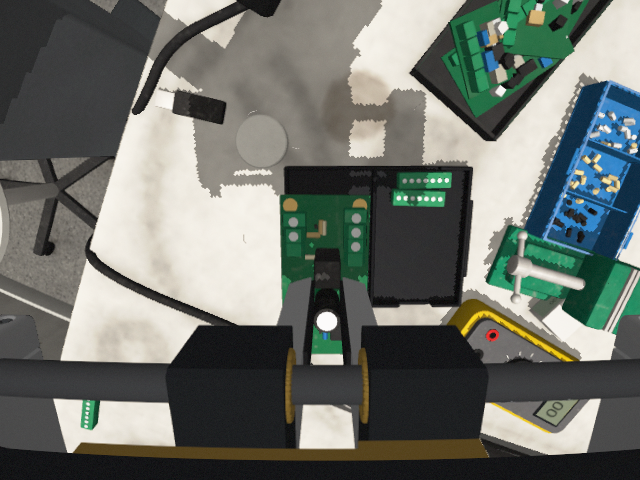

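The board is held level above the bay. The tray's -y rim runs level from (286,167) to (472,168). I'll check that against the computed tray pose and descend.

```bash
python3 - <<'E'
from h import *
s=sense();c=capture("wrist")
P=ray(c,[(286,167),(472,168)],.013,s)*1000;d=P[1]-P[0];L=np.linalg.norm(d);d/=L;n=np.array([d[1],-d[0],0])
C=P.mean(0)+57*n;print(L,np.degrees(np.arctan2(d[1],d[0])),"centre",C,"bay",C-36.5*d)
E
python3 -m inch '0.1 0.1 3 0 0 0 -1; 0.1 0.1 5 0 0 0 -1; 0.1 0.1 6 0 0 0 -1; 0.1 0.1 6 0 0 0 -1'; python3 go.py 514.8 132.4 21.5 39.3
```

```text
140.32399646190913 39.02784751435358 centre [544.64418224 155.9778116   13.        ] bay [516.28952222 132.99383338  13.        ]
time_s: 20.32
eef_pos: [0.5148, 0.1323, 0.0575]
tool_rot: [-0.001, 0.429, 0.903, -0.0]
contact_force: [-0.8, 0.1, -0.1]
gripper_width: 0.0127
gripper_force: 12.0
t 20.32 now [514.8 132.3  57.5] yaw 39.2 j [ 0.14  0.12  1.63  0.    1.39 -0.54] w 12.7 F [-0.8  0.1 -0.1]
shift cm [0.   0.01 3.6 ] rv [-0.001 -0.001 -0.002]
```

```bash
python3 -m inch '0 0.1 2 0 0 0 -1; 0 0.1 3.4 0 0 0 -1; 0 0.1 3.5 0 0 0 -1; 0 0.1 3.5 0 0 0 -1;0 0.1 3.5 0 0 0 -1'; python3 go.py 515.3 132.6 21 39.3
```

```text
time_s: 20.95
eef_pos: [0.5167, 0.1336, 0.0239]
tool_rot: [0.001, 0.429, 0.904, 0.0]
contact_force: [-0.2, -0.0, -0.5]
gripper_width: 0.0125
gripper_force: 12.0
t 20.95 now [516.7 133.6  23.9] yaw 39.3 j [ 0.15  0.16  1.66  0.    1.32 -0.54] w 12.5 F [-0.2 -0.  -0.5]
shift cm [ 0.01 -0.17  0.29] rv [ 0.001  0.001 -0.001]
```

```bash
python3 -m inch '0 0 0.3 0 0 0 -1; 0 0 0.3 0 0 0 -1; 0 0 0.3 0 0 0 -0.4; 0 0 0.3 0 0 0 -0.4; 0 0 0.3 0 0 0 -0.4';  python3 -m inch '0 0 0 0 0 0 -0.4; 0 0 -2 0 0 0 -0.4; 0 0 -5 0 0 0 -0.4; 0 0 -10 0 0 0 -0.4; 0 0 -11 0 0 0 -0.3'; python3 go.py 443.5 -137 130 24
```

```text
time_s: 21.58
eef_pos: [0.5158, 0.1335, 0.0198]
tool_rot: [-0.0, 0.429, 0.904, -0.0]
contact_force: [0.5, 0.2, -0.2]
gripper_width: 0.0283
gripper_force: 0.0
time_s: 22.2
eef_pos: [0.5184, 0.1339, 0.1343]
tool_rot: [0.003, 0.429, 0.904, 0.002]
contact_force: [-0.6, 0.8, -0.7]
gripper_width: 0.0323
gripper_force: 0.0
t 22.2 now [518.4 133.9 134.3] yaw 39.2 j [ 0.15  0.07  1.53  0.    1.53 -0.54] w 32.3 F [-0.6  0.8 -0.7]
shift cm [-16.24 -22.94   0.34] rv [0.007 0.003 0.266]
```

```bash
python3 -m inch '-3.5 -5 0 0 0 0.1 -0.2; -7 -10 0 0 0 0.2 -0.2; -10.5 -15 0 0 0 0.266 -0.2; -13.5 -19 0 0 0 0.266 -0.2; -16.2 -22.9 0 0 0 0.266 -0.2'>/dev/null;python3 -m inch '0 0 0 0 0 0 -0.2; 0 0 0 0 0 0 -0.2; 0 0 0 0 0 0 -0.2'>/dev/null;  python3 - <<'E'
from h import *
s=sense();c=capture("wrist");I=c["img"]
g=cv2.morphologyEx(green(I),cv2.MORPH_CLOSE,np.ones((7,7)))
for q in blobs(g,(250,100,400,450),150): print(cv2.boundingRect(q),rect(ray(c,q,.0055,s)),rect(ray(c,q,.011,s)))
c=capture("top");g=cv2.morphologyEx(green(c["img"]),cv2.MORPH_CLOSE,np.ones((7,7)))
for q in blobs(g,(180,180,420,300),40): print("top",cv2.boundingRect(q),rect(ray(c,q,.008)))
E
python3 go.py 443.5 -137 5 24
```

```text
(321, 218, 15, 49) [ 444.2 -139.1   41.3   11.8  -66.1] [ 443.6 -137.9   40.6   11.6  -66.1]
top (373, 236, 47, 64) [ 473.6 -189.2  125.4   91.    -1.8]
top (210, 226, 49, 46) [514.3 133.3  93.3  48.9 -50.9]
top (188, 226, 20, 21) [542.3 206.4  39.1  27.4  36.5]
top (341, 185, 39, 32) [ 608.  -120.6   70.9   44.1  -54. ]
top (325, 180, 31, 13) [638.6 -81.6  60.2  24.3  89. ]
top (180, 180, 26, 17) [640.  214.5  50.6  32.4  88.9]
t 23.3 now [ 441.4 -135.7  129.8] yaw 24.1 j [-0.42 -0.08  1.69  0.    1.53 -0.84] w 37.4 F [ 1.  -0.3  0.5]
shift cm [-0.21  0.13 12.48] rv [-0.    -0.     0.002]
```

```bash
python3 -m inch '-0.1 0 3 0 0 0 -0.2; -0.3 0.1 6 0 0 0 -0.2; -0.3 0.1 9 0 0 0 -0.2; -0.3 0.1 11 0 0 0 -0.2; -0.3 0.1 11 0 0 0 -0.2' >/dev/null; python3 -m inch '0 0 0 0 0 0 -0.2; 0 0 0 0 0 0 -0.2' >/dev/null; python3 go.py 443.8 -138 5 24
```

```text
t 24.18 now [ 444.4 -139.4   21.4] yaw 24.0 j [-0.43  0.01  1.83  0.    1.3  -0.85] w 37.4 F [0.1 0.4 0.3]
shift cm [0.16 0.   1.64] rv [0.002 0.002 0.001]
```

```bash
python3 -m inch '0.1 0 0.8 0 0 0 -0.2; 0.1 0 1.6 0 0 0 -0.2; 0.1 0 1.6 0 0 0 -0.2; 0.1 0 1.6 0 0 0 -1; 0.1 0 1.6 0 0 0 -1' 10; python3 -m inch '0 0 0 0 0 0 -1; 0 0 0 0 0 0 -1;0 0 0 0 0 0 -1'; python3 go.py 443.8 -138 5 24
```

```text
time_s: 24.8
eef_pos: [0.4431, -0.1384, 0.0042]
tool_rot: [0.0, 0.545, 0.839, 0.0]
contact_force: [-0.3, 0.0, -0.5]
gripper_width: 0.0208
gripper_force: 0.0
time_s: 25.18
eef_pos: [0.4431, -0.1383, 0.0042]
tool_rot: [0.0, 0.545, 0.839, 0.0]
contact_force: [1.3, -0.6, 0.2]
gripper_width: 0.0116
gripper_force: 10.0
t 25.18 now [ 443.1 -138.3    4.2] yaw 24.0 j [-0.42  0.03  1.84  0.    1.26 -0.84] w 11.6 F [ 1.3 -0.6  0.2]
shift cm [ 0.    0.08 -0.08] rv [0. 0. 0.]
```

```bash
python3 -m inch '0 0 -3 0 0 0 -1; 0 0 -6 0 0 0 -1; 0 0 -10 0 0 0 -1; 0 0 -13 0 0 0 -1; 0 0 -13 0 0 0 -1'; python3 go.py 572.2 163.5 130 39.3
python3 - <<'E'
from h import *
c=capture("top");s=capture("scene")
# vise block highest corner guess: top-view box and scene heights at candidate z
for p in((205,192),(190,140),(160,145)):
    print(p,[(z,ray(c,[p],z)[0][:2].round(3),proj(s,ray(c,[p],z)).round()[0]) for z in(0,.05,.1)])
cv2.imwrite("pics/vise.png",np.hstack([cv2.resize(s["img"][150:230,170:300],None,fx=3,fy=3),cv2.resize(c["img"][125:205,100:230],None,fx=3,fy=3)])[:,:,::-1])
E
```

```text
time_s: 25.8
eef_pos: [0.4445, -0.139, 0.1365]
tool_rot: [0.003, 0.545, 0.839, 0.0]
contact_force: [-0.2, 0.0, -1.0]
gripper_width: 0.0118
gripper_force: 10.0
t 25.8 now [ 444.5 -139.   136.5] yaw 24.0 j [-0.42 -0.08  1.68  0.    1.54 -0.84] w 11.8 F [-0.2  0.  -1. ]
shift cm [22.44 23.97  0.65] rv [ 0.003  0.005 -0.267]
(205, 192) [(0, array([0.633, 0.191]), array([254., 214.])), (0.05, array([0.624, 0.179]), array([254., 195.])), (0.1, array([0.615, 0.167]), array([255., 174.]))]
(190, 140) [(0, array([0.74 , 0.222]), array([276., 192.])), (0.05, array([0.725, 0.208]), array([276., 175.])), (0.1, array([0.71 , 0.194]), array([276., 156.]))]
(160, 145) [(0, array([0.731, 0.283]), array([253., 187.])), (0.05, array([0.717, 0.266]), array([253., 170.])), (0.1, array([0.702, 0.248]), array([253., 152.]))]
```

View pics/vise.png

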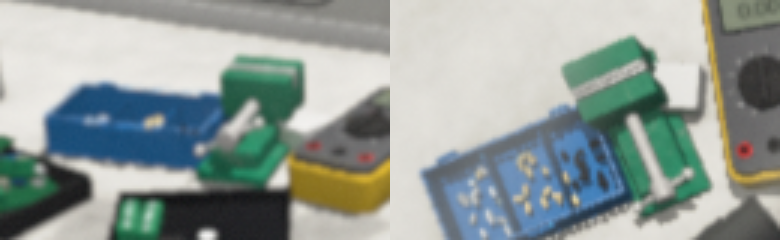

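The vise tops out at about 65–70 mm (the scene pixel is about (258,168)), below the gripper body at about 104 mm, so it clears. Moving over.

```bash
python3 -m inch '4 4.3 0 0 0 -0.1 -1; 8 8.6 0 0 0 -0.2 -1; 12 12.9 0 0 0 -0.267 -1; 16 17.2 0 0 0 -0.267 -1; 20 21.4 0 0 0 -0.267 -1'>/dev/null; python3 -m inch '0 0 0 0 0 0 -1'>/dev/null; python3 go.py 572.2 163.5 130 39.3
```

```text
t 26.65 now [556.  134.8 130.4] yaw 39.6 j [ 0.14  0.17  1.43  0.    1.55 -0.55] w 11.7 F [ 0.7 -1.5  0.1]
shift cm [1.18 3.08 0.03] rv [-0.004 -0.004  0.005]
```

```bash
python3 -m inch '0.6 1.5 0 0 0 0 -1; 1.2 3 0 0 0 0 -1; 1.2 3 3 0 0 0 -1; 1.2 3 6 0 0 0 -1; 1.2 3 8 0 0 0 -1'>/dev/null; python3 -m inch '0 0 0 0 0 0 -1;0 0 0 0 0 0 -1'>/dev/null; python3 go.py 572.2 163.5 8 39.3
```

```text
t 27.52 now [573.5 159.6  55.1] yaw 39.3 j [ 0.18  0.26  1.48  0.    1.41 -0.51] w 11.8 F [ 0.9  0.2 -0.6]
shift cm [0.38 0.14 4.71] rv [ 0.002  0.001 -0.001]
```

```bash
python3 -m inch '0.2 0 2 0 0 0 -1; 0.2 0 4 0 0 0 -1; 0.2 0 4.6 0 0 0 -1; 0.2 0 4.6 0 0 0 -1;0.2 0 4.6 0 0 0 -1'; python3 -m inch '0 0 0 0 0 0 -1'>/dev/null; python3 go.py 572.2 163.5 7.2 39.3
```

```text
time_s: 28.15
eef_pos: [0.5724, 0.1615, 0.0095]
tool_rot: [0.001, 0.428, 0.904, 0.001]
contact_force: [-0.7, 0.2, -0.1]
gripper_width: 0.0117
gripper_force: 10.0
t 28.27 now [572.1 161.5   9.1] yaw 39.3 j [ 0.18  0.3   1.52  0.    1.32 -0.51] w 11.8 F [ 0.5  0.3 -1. ]
shift cm [0.15 0.14 0.19] rv [0.002 0.001 0.   ]
```

```bash
python3 -m inch '0 0 0.15 0 0 0 -1; 0 0 0.15 0 0 0 -1; 0 0 0.15 0 0 0 -0.4; 0 0 0.15 0 0 0 -0.4; 0 0 0.15 0 0 0 -0.4';  python3 -m inch '0 0 0 0 0 0 -0.4; 0 0 -2 0 0 0 -0.4; 0 0 -5 0 0 0 -0.4; 0 0 -10 0 0 0 -0.4; 0 0 -15 0 0 0 -0.3';  python3 -m inch '5 -5 -2 0 0 0 -0.4; 9 -9 -2 0 0 0 -0.4; 13 -13 -2 0 0 0 -0.4; 15 -15 -2 0 0 0 -0.4; 15 -15 -2 0 0 0 -0.3' | head -2
python3 - <<'E'
from h import *
c=capture("top");g=cv2.morphologyEx(green(c["img"]),cv2.MORPH_CLOSE,np.ones((5,5)))
for q in blobs(g,(175,145,420,300),30): print("top",cv2.boundingRect(q),rect(ray(c,q,.008)))
cv2.imwrite("pics/end.png",cv2.resize(c["img"][140:290,170:400],None,fx=3.4,fy=3.4,interpolation=cv2.INTER_CUBIC)[:,:,::-1])
E
```

```text
time_s: 28.9
eef_pos: [0.5711, 0.1613, 0.0062]
tool_rot: [-0.0, 0.428, 0.904, -0.0]
contact_force: [0.3, 0.9, 0.1]
gripper_width: 0.0283
gripper_force: 0.0
time_s: 29.52
eef_pos: [0.571, 0.1613, 0.1575]
tool_rot: [-0.0, 0.428, 0.904, -0.0]
contact_force: [-0.2, -0.1, 0.3]
gripper_width: 0.0325
gripper_force: 0.0
time_s: 30.15
eef_pos: [0.3591, 0.1827, 0.177]
top (208, 230, 51, 42) [514.3 133.4  93.5  48.9 -50.9]
top (188, 226, 20, 21) [542.3 206.4  39.1  27.4  36.5]
top (210, 213, 19, 17) [572.8 161.2  42.2  14.8 -52. ]
top (341, 185, 39, 35) [ 607.6 -121.1   71.1   42.9  -54. ]
top (325, 161, 38, 33) [657.8 -86.7  71.2  42.8 -54. ]
top (175, 145, 31, 52) [676.2 228.4  96.7  50.8  22.4]
```

View pics/end.png

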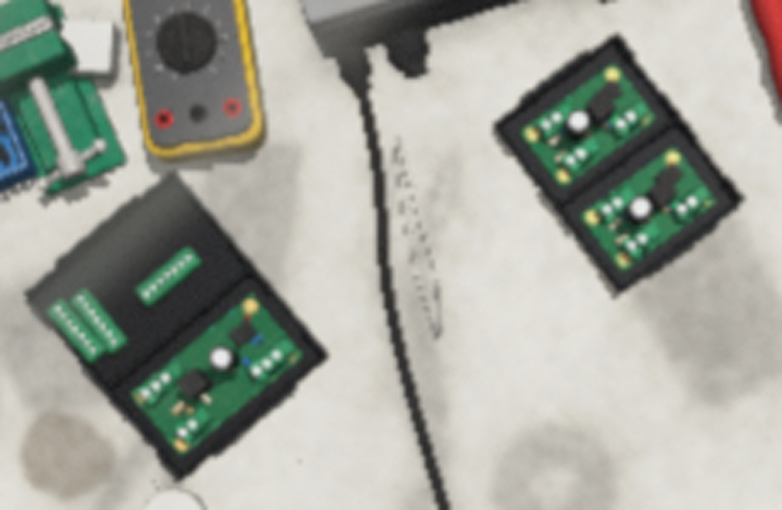

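The final picture shows all four parts in place: short boards centred at (597,123) and (655,208), the long board at (215,372) and the strip at (167,277). All lie flat with margin to the walls, and the arm is clear.

```bash
python3 -m inch '0 0 0 0 0 0 -0.3; 0 0 0 0 0 0 -0.3; 0 0 0 0 0 0 -0.3; 0 0 0 0 0 0 -0.3' | head -1; python3 -c "
from station import *
print(sign_off())"
```

```text
time_s: 30.7
the job is handed in; nothing more can be done
None
```

All four parts are in their trays and released, and the job was handed in at about 31 s of the 88 s limit; sign_off gave no verdict, but the last top view showed every part flat and clear of the walls.

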